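Load the feeder nozzle into the blow-out station

ROBOT

A 6-joint arm with a two-finger parallel gripper is mounted at the origin on the work surface. World frame = base frame: x ahead of the robot, y to its left, z up, the work surface at z = 0. Lengths are in mm, angles in rad, forces in N, time in s.
With the tool pointing down it reaches from about 275 to 1000 mm from the base axis. Payload 8.4 kg.
Tool frame: the origin (TCP) lies midway between the tips of the shut fingers; the grasp point (between the pads) lies behind it (r.pinch_z is the z of the grasp point in the tool frame, in mm); z points along the fingers, y is the direction in which the jaws open and shut (so a half turn about z gives the same grasp; the last joint's range is limited). The gripper opens to 85 mm and grips with 20 to 120 N. Pads are 22 mm wide; open, the fingers measure 114 mm over their backs; the gripper's body (76 mm by 85 mm) begins 54 mm behind the grasp point. The pads swing forward as they close: fully open they stand 13 mm farther back than shut.
Start: joints at [1.284, 0.353, 1.633, -0, 1.155, -0.002], TCP at [175.602, 599.827, 231.281] pointing down, gripper open.
Joint ranges: [-2.63, 2.63], [-0.92, 2.1], [0.06, 2.66], [-1.3, 4.44], [0, 2.69], [-3.02, 3.02]. Speed limits (rad/s): [2.22, 2.22, 2.79, 3.14, 3.14, 3.14].

INTERFACE

Orientations are given as [roll, pitch, yaw] about the fixed x, y, z axes, in that order (R = Rz(yaw) Ry(pitch) Rx(roll)).
In Python, from rig import r, optics, ticket gives the robot as it stands.
- The arm moves only by the shell command python3 -m jog 'ROWS' [FORCE]. ROWS is text: rows parted by semicolons, each of 7 numbers parted by spaces: the closure in counts, from 0 (fully open) to 255 (shut), then the shift along the tool's x, y, z in mm, then the turn, a rotation vector about the tool's x, y, z in degrees. A call has 1 to 5 rows; each row shifts and turns the pose as measured when the row begins, along the tool's axes as they then stand; what a row does not reach is not made up. A row lasts 1/12 s, in which the tool goes at most 41.7 mm and 7.16 degrees, less where a joint would pass 70% of its speed; a pose out of reach is approached as far as the arm can. A call with a gripper value outside its range is refused whole. The fingers move at their own pace and stop on an object; FORCE is the grip in N (left out, the last holds). Time passes only in rows, so rows that do not move let the fingers close. It gives the time, the measured TCP pose, the force and the opening at its end, in the units of the state.
- r.sense(): the state, without advancing time (a new reading comes with each control period).
- optics.grab_frame(name): name is "side" or "top"; returns the picture (420x560x3 uint8, red, green, blue); there is no depth.
- optics.camera_info(name): a dict with "fx", "fy", "cx", "cy" (pixels), "dist" ([k1, k2, p1, p2, k3] as OpenCV has them; the pictures are not rectified), "world_from_camera" (4x4, takes a point from camera to world coordinates). Camera axes: x right, y down, z forward; pixel columns grow to the right and rows downward; lengths in mm; the calibration is good to about 2 mm. A picture is of the moment at which its call begins. camera_info takes no time and is no camera call.
- ticket.sign_off(): hands the job in, once; it reports no verdict.
The state is a dict: "clock": time; "qpos": joint angles; "qvel": joint speeds; "joint_efforts": joint torques, N m; "eef_pos": TCP position; "tcp_rot": TCP orientation; "contact_force": force on the tool from outside, world axes, zero at the start; "wrist_torque": the same for the moment, N m; "opening": opening from 0.0 (shut) to 1.0 (fully open).
Only numpy, scipy, OpenCV 4.12 (cv2) and the standard library are available. Lean on these libraries where they do the work, as an engineer would, in place of code of your own. Each camera call takes 0.05 s, during which the arm holds its last target.

TASK

Stand the tall tapered brass feeder nozzle upright, foot down, inside the low ring on the raised sprung platform of the green blow-out station, then push it down with the platform until the spring bolt catches the platform and holds it down. Let go and move clear, leaving the nozzle standing in the ring.

Things in the scene. Friction and masses are not known exactly. Their poses are not given: they have to be found in the camera images.
- nozzle: Tall tapered brass feeder nozzle, round, 90 mm tall, 0.2 to 0.33 kg, standing upright on the bench. Foot flange 52 mm wide, 10 mm thick; straight barrel 38 mm wide from 12 to 58 mm above the underside (grip here); taper to a flat 20 mm top. Origin: centre of underside, z up its axis. The other brass piece, a coupling, is only 34 mm tall. Neighbours' centres are 110 mm or more away.
- station: Blow-out station: green steel box 220 x 180 mm, deck 70 mm above the bench, fixed, place and yaw vary. Origin: centre of underside, under the platform's centre; x points to the steel spring bolt, whose nose, guide and knob lie on the deck 37 to 109 mm from the centre and reach at most 91 mm above the bench. Nothing else stands above the deck but the platform.
- lift_seat (a point): Centre of the platform's top face, moving with it; z up. The platform is a 94 mm square aluminium plate with a low round ring on it, 72 mm inner diameter, 5 mm high; the nozzle's foot stands inside with about 10 mm to spare all round. Raised, the top face is 98 mm above the bench.
- lift (a joint): Sinking of the sprung platform in m: 0 raised, grows as pressed. The nozzle's weight sinks it a few mm at most. Pushing it on down takes about 5 to 15 N. At about 0.025 the bolt snaps over the plate's edge by itself; the bottom stop is at 0.030. Push to 0.027 or more. Let go, it stays at about 0.025 if caught, else it rises nearly to 0.
Mind the look-alikes: they are no part of the job. What is shaped like the nozzle but red is not meant.

How it is judged:
By the outcome, as a careful person would: the job done as asked, in the order asked, and still so for the second after the job is handed in, with the robot touching nothing.
It also fails if it takes over 38 s, if anything falls off the work surface, if the arm or the gripper's body presses on something with over 40 N, if the wrist force passes 120 N, or if a joint passes its speed limit or range.

## Working session

There is one attempt and no reset: what is moved stays moved. The work goes in short steps, Python scripts to look and compute and a shell command to move; the robot and the scene stay as the last step left them, time stands still between calls to the robot, and variables do not carry over. Pictures are saved under pics/ and viewed, and the job is handed in when it is done.

```bash
ls; mkdir -p pics
python3 - <<'E'
from rig import r, optics, ticket
import cv2
print(r.sense(), r.pinch_z)
for n in("side","top"):
    cv2.imwrite(f"pics/{n}0.png",optics.grab_frame(n)[:,:,::-1]); print(optics.camera_info(n))
E
```

```text
pics
{'clock': 0.0, 'qpos': array([ 1.28358152e+00,  3.53606321e-01,  1.63414439e+00,  1.97500366e-05,
        1.15520041e+00, -2.43637801e-03]), 'qvel': array([-9.95935554e-04,  1.80603622e-03, -9.23192808e-04, -1.00007732e-03,
        9.47734345e-06, -2.00208972e-04]), 'joint_efforts': array([ 1.23670168e-03, -6.05251694e+01, -3.42090297e+01,  1.96454716e-04,
        9.06103291e-03,  1.59944352e-05]), 'eef_pos': array([175.47046964, 599.3626785 , 230.58341538]), 'tcp_rot': array([-3.14023423e+00, -2.13676725e-05,  2.85680622e+00]), 'contact_force': array([ 0.94762051, -0.86933908, -1.88578367]), 'wrist_torque': array([-0.01904526, -0.03556364, -0.02928343]), 'opening': 0.9986945463938807} -18.700000000000003
{'fx': 482.88202028599824, 'fy': 482.88202028599824, 'cx': 278.83066583357987, 'cy': 215.5096472607212, 'dist': array([-0.04278775,  0.        ,  0.        ,  0.        ,  0.        ]), 'world_from_camera': array([[ 9.96334907e-01, -5.33088832e-02,  6.68948152e-02,
         4.82671595e+02],
       [-8.55379643e-02, -6.21847851e-01,  7.78452636e-01,
        -7.20861436e+02],
       [ 9.99564193e-05, -7.81321581e-01, -6.24128654e-01,
         7.44496156e+02],
       [ 0.00000000e+00,  0.00000000e+00,  0.00000000e+00,
         1.00000000e+00]])}
{'fx': 502.8873424464759, 'fy': 502.8873424464759, 'cx': 274.09415247830606, 'cy': 211.28175249112712, 'dist': array([0.03037893, 0.        , 0.        , 0.        , 0.        ]), 'world_from_camera': array([[-2.68222512e-02, -9.87286281e-01,  1.56672798e-01,
         3.60942858e+02],
       [-9.99471512e-01,  2.36069751e-02, -2.23474229e-02,
         1.05660799e+02],
       [ 1.83647332e-02, -1.57189407e-01, -9.87397705e-01,
         1.17348044e+03],
       [ 0.00000000e+00,  0.00000000e+00,  0.00000000e+00,
         1.00000000e+00]])}
```

View pics/side0.png

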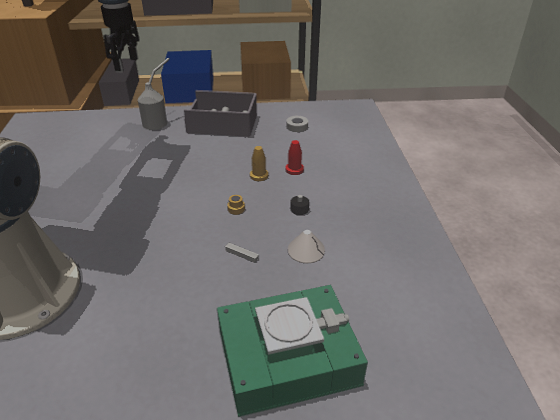

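View pics/top0.png

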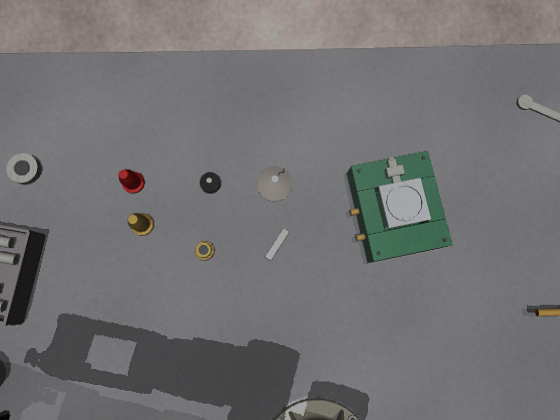

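Candidates in the top view are the brass nozzle (140,223), the red look-alike (130,180), the brass coupling (204,250), the black knob (209,182) and the grey cone (274,183). I choose the tall brass piece at (140,223), which is (259,163) in the side view. The station platform is at (404,203) in the top view, and its bolt points towards the top of the picture, at (394,168).

```bash
cat > h.py <<'E'
import numpy as np, cv2
from rig import r, optics
def proj(n,P):
    c=optics.camera_info(n);T=np.linalg.inv(c["world_from_camera"])
    K=np.array([[c["fx"],0,c["cx"]],[0,c["fy"],c["cy"]],[0,0,1]])
    return cv2.projectPoints(np.float64(P).reshape(-1,1,3),cv2.Rodrigues(T[:3,:3])[0],T[:3,3],K,np.array(c["dist"]))[0].reshape(-1,2)
def ray(n,uv):
    c=optics.camera_info(n);W=c["world_from_camera"]
    K=np.array([[c["fx"],0,c["cx"]],[0,c["fy"],c["cy"]],[0,0,1]])
    p=cv2.undistortPoints(np.float64(uv).reshape(-1,1,2),K,np.array(c["dist"])).reshape(-1,2)
    d=np.c_[p,np.ones(len(p))]@W[:3,:3].T
    return W[:3,3],d
def onz(n,uv,z):
    o,d=ray(n,uv); return o+d*((z-o[2])/d[:,2])[:,None]
E
python3 - <<'E'
from h import *
t=cv2.imread("pics/top0.png");s=cv2.imread("pics/side0.png")
a=cv2.resize(t[150:270,90:230],None,fx=5,fy=5,interpolation=cv2.INTER_CUBIC)
b=cv2.resize(s[130:220,220:325],None,fx=7,fy=6,interpolation=cv2.INTER_CUBIC)
cv2.imwrite("pics/ct.png",a);cv2.imwrite("pics/cs.png",b)
cv2.imwrite("pics/st.png",cv2.resize(t[145:270,340:460],None,fx=4.5,fy=4.5,interpolation=cv2.INTER_CUBIC))
cv2.imwrite("pics/ss.png",cv2.resize(s[280:410,210:370],None,fx=4.5,fy=4.5,interpolation=cv2.INTER_CUBIC))
for n,im,box in(("top",t,(110,195,165,245)),("side",s,(240,140,275,185))):
    h=cv2.cvtColor(im,cv2.COLOR_BGR2HSV)
    m=cv2.inRange(h,(12,110,40),(35,255,255)); mm=np.zeros_like(m);x0,y0,x1,y1=box;mm[y0:y1,x0:x1]=m[y0:y1,x0:x1]
    cs=max(cv2.findContours(mm,cv2.RETR_EXTERNAL,cv2.CHAIN_APPROX_NONE)[0],key=cv2.contourArea)
    print(n,cv2.boundingRect(cs),cv2.contourArea(cs))
    q=onz(n,cs.reshape(-1,2),10.)
    print(" extents z10",q.min(0).round(1),q.max(0).round(1))
E
```

```text
top (128, 213, 26, 22) 390.0
 extents z10 [499.5 360.9  10. ] [549.1 418.6  10. ]
side (250, 146, 18, 35) 379.0
 extents z10 [498.3 351.3  10. ] [545.4 531.3  10. ]
```

View pics/ct.png

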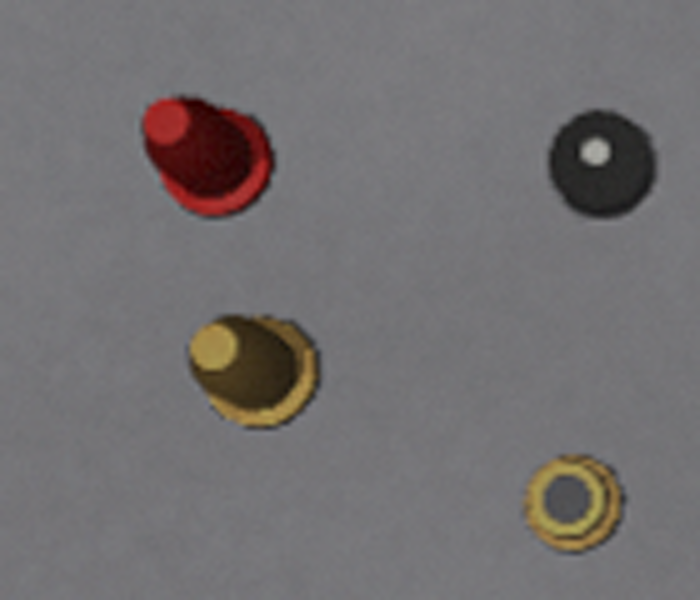

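View pics/cs.png

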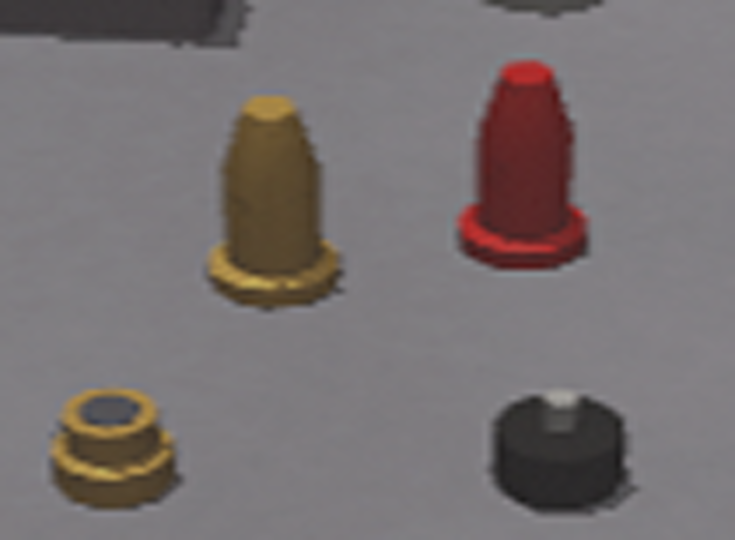

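View pics/st.png

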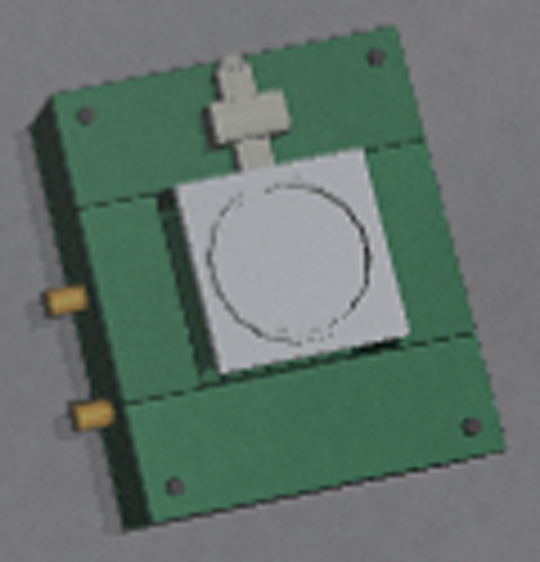

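View pics/ss.png

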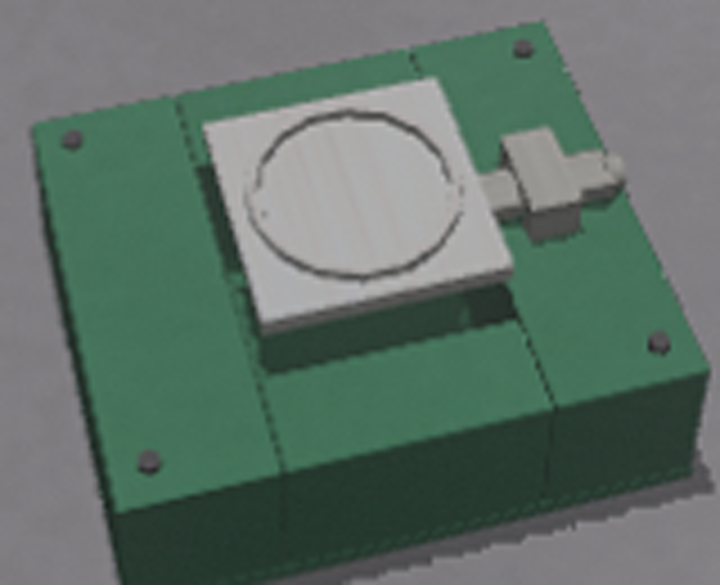

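The crops confirm it. The brass nozzle's top disc is at top-crop (214,346), or (132.4,218.8) in the full picture, and the piece is tall in the side view. The plate's corners are clear in both views.

Run:
```python
from h import *
def f(p,s,o): return (np.float64(p)+.5)/s-.5+np.array(o)
def near(pt,ps):
    (o1,d1),(o2,d2)=ray("top",pt),ray("side",ps)
    A=np.c_[d1[0],-d2[0]];k=np.linalg.lstsq(A,o2-o1,rcond=None)[0]
    p,q=o1+d1[0]*k[0],o2+d2[0]*k[1];return ((p+q)/2).round(1),np.linalg.norm(p-q).round(1)
tt=f([[214,346]],5,(90,150)); ts=f([[270,107]],[7,6],(220,130))
print("nozzle top",onz("top",tt,90.).round(1),onz("side",ts,90.).round(1),near(tt,ts))
ft=f([[322,370],[262,430]],5,(90,150)); print("flange right/low edge z~5-10",onz("top",ft,5.).round(1))
pt=f([[175,186],[363,150],[410,333],[220,372]],4.5,(340,145)); ps=f([[203,124],[437,79],[512,272],[263,325]],4.5,(210,280))
a=onz("top",pt,98.);b=onz("side",ps,98.)
print(a.round(1),a.mean(0).round(1));print(b.round(1),b.mean(0).round(1))
rc=f([[290,263]],4.5,(340,145));print("ring top",onz("top",rc,101.).round(1)); rs=f([[355,194]],4.5,(210,280));print("ring side",onz("side",rs,101.).round(1))
def yaw(x,i,j): d=x[j]-x[i];return np.degrees(np.arctan2(d[1],d[0])).round(1)
print([yaw(a,i,j) for i,j in((0,1),(1,2),(2,3),(3,0))],[yaw(b,i,j) for i,j in((0,1),(1,2),(2,3),(3,0))])
s=r.sense();print(s['eef_pos'],s['tcp_rot'])
R=cv2.Rodrigues(np.zeros(3))[0]
from scipy.spatial.transform import Rotation as Ro
print(Ro.from_euler('xyz',s['tcp_rot']).as_matrix().round(3))
```

```text
nozzle top [[523.7 387.7  90. ]] [[523.  387.1  90. ]] (array([523.4, 387.7,  89.7]), np.float64(0.7))
flange right/low edge z~5-10 [[524.  359.7   5. ]
 [496.6 387.    5. ]]
[[ 582.3 -148.7   98. ]
 [ 598.  -241.5   98. ]
 [ 507.4 -257.6   98. ]
 [ 490.7 -164.9   98. ]] [ 544.6 -203.2   98. ]
[[ 488.5 -164.9   98. ]
 [ 581.4 -149.8   98. ]
 [ 596.4 -243.9   98. ]
 [ 505.2 -258.9   98. ]] [ 542.9 -204.3   98. ]
ring top [[ 542.5 -201.3  101. ]]
ring side [[ 543.2 -206.1  101. ]]
[np.float64(-80.4), np.float64(-169.9), np.float64(100.2), np.float64(10.0)] [np.float64(9.2), np.float64(-80.9), np.float64(-170.7), np.float64(100.1)]
[175.50258897 599.4325453  230.64492225] [-3.14039169e+00  2.44060673e-06  2.85674625e+00]
[[-0.96   0.281 -0.   ]
 [ 0.281  0.96  -0.001]
 [-0.    -0.001 -1.   ]]
```

```bash
cat > plan.py <<'E'
# prints the state and the shift/turn left to a target (world x y z mm, tool-y heading deg), as tool axes, plus a suggestion per row
import sys; from h import *
from scipy.spatial.transform import Rotation as Ro
def main(x,y,z,yaw,nmax=5,step=36.,ang=6.8):
    s=r.sense();R=Ro.from_euler('xyz',s['tcp_rot']).as_matrix();p=s['eef_pos']
    h=np.arctan2(R[1,1],R[0,1]); t=np.radians(yaw); c,sn=np.cos(t),np.sin(t)
    G=np.array([[-sn*-1,c,0],[-c,sn,0],[0,0,-1]]) # cols x,y,z: y=(c,s,0), z=down, x=y×z
    Y=np.array([c,sn,0]);Z=np.array([0,0,-1.]);G=np.c_[np.cross(Y,Z),Y,Z]
    print("clk %.2f"%s['clock'],"p",p.round(1),"head %.1f"%np.degrees(h),"F",s['contact_force'].round(1),"open %.3f"%s['opening'],"j6 %.2f"%s['qpos'][5])
    g=np.array([x,y,z]);d=g-p;print(" left world",d.round(1),"|%.1f|"%np.linalg.norm(d))
    for i in range(nmax):
        d=g-p;rv=Ro.from_matrix(R.T@G).as_rotvec();a=np.degrees(np.linalg.norm(rv))
        l=np.linalg.norm(d); 
        if l<.3 and a<.3: break
        n=max(l/step,a/ang,1.); n=max(n,1)
        dd=R.T@d*min(1,step/max(l,1e-9)); rr=rv*min(1,ang/max(a,1e-9))
        print("  row",dd.round(1),np.degrees(rr).round(1))
        p=p+R@dd;R=R@Ro.from_rotvec(rr).as_matrix()
a=[float(v) for v in sys.argv[1:]]
main(*a[:4],*( [int(a[4])]+a[5:] if len(a)>4 else []))
E
python3 plan.py 523.3 387.4 180 35
```

```text
clk 0.10 p [175.5 599.4 230.6] head 73.7 F [ 0.2  0.1 -0.7] open 0.999 j6 -0.00
 left world [ 347.8 -212.   -50.6] |410.5|
  row [-34.5  -9.3   4.5] [-0.   0.   6.8]
  row [-35.4  -5.1   4.4] [-0.   0.   6.8]
  row [-35.7  -0.9   4.4] [-0.   0.   6.8]
  row [-35.6   3.3   4.4] [-0.   0.   6.8]
  row [-34.9   7.5   4.4] [-0.   0.   6.8]
```

```bash
python3 -m jog '0 -34.5 -9.5 4.5 0 0 6.8; 0 -35.5 -5 4.5 0 0 6.8; 0 -35.5 -1 4.5 0 0 6.8; 0 -35.5 3.5 4.5 0 0 6.8; 0 -35 7.5 4.5 0 0 6.8' 60; python3 plan.py 523.3 387.4 180 35
```

```text
clock: 0.52
eef_pos: [326.3, 506.5, 206.4]
tcp_rot: [-3.14, -0.002, 2.252]
contact_force: [-0.1, 0.6, 0.4]
opening: 0.998
clk 0.52 p [326.3 506.5 206.4] head 39.0 F [-0.1  0.6  0.4] open 0.998 j6 0.31
 left world [ 197.  -119.1  -26.4] |231.7|
  row [-33.7  12.1   4. ] [-0.1 -0.1  4. ]
  row [-32.7  14.5   4.1] [-0.  0. -0.]
  row [-32.7  14.5   4.1] [ 0. -0. -0.]
  row [-32.7  14.5   4.1] [-0. -0. -0.]
  row [-32.7  14.5   4.1] [-0.  0. -0.]
```

```bash
python3 -m jog '0 -33.5 12 4 0 0 4; 0 -32.5 14.5 4 0 0 0; 0 -32.5 14.5 4 0 0 0; 0 -32.5 14.5 4 0 0 0; 0 -32.5 14.5 4 0 0 0'; python3 plan.py 523.3 387.4 150 35
```

```text
clock: 0.93
eef_pos: [483.7, 406.9, 183.3]
tcp_rot: [-3.137, -0.001, 2.17]
contact_force: [0.2, -0.6, -0.4]
opening: 0.998
clk 0.93 p [483.7 406.9 183.3] head 34.3 F [ 0.2 -0.6 -0.4] open 0.998 j6 0.10
 left world [ 39.6 -19.5 -33.3] |55.3|
  row [-25.1  14.2  21.6] [-0.3 -0.1 -0.7]
  row [-13.5   7.4  11.6] [ 0.  0. -0.]
```

```bash
python3 -m jog '0 -25 14 21.5 -0.3 0 -0.7; 0 -15 8 12 0 0 0; 0 0 0 0 0 0 0'; python3 plan.py 523.3 387.4 130 35
python3 - <<'E'
from h import *
cv2.imwrite("pics/a1.png",cv2.resize(optics.grab_frame("side")[90:220,180:340,::-1],None,fx=4,fy=4,interpolation=cv2.INTER_CUBIC))
E
```

```text
clock: 1.18
eef_pos: [531.8, 380.5, 147.5]
tcp_rot: [3.14, 0.001, 2.178]
contact_force: [-1.2, -0.5, 0.4]
opening: 0.994
clk 1.18 p [531.8 380.5 147.5] head 34.8 F [-1.2 -0.5  0.4] open 0.994 j6 0.01
 left world [ -8.5   6.9 -17.5] |20.6|
  row [10.5 -3.1 17.5] [ 0.1  0.  -0.2]
```

View pics/a1.png

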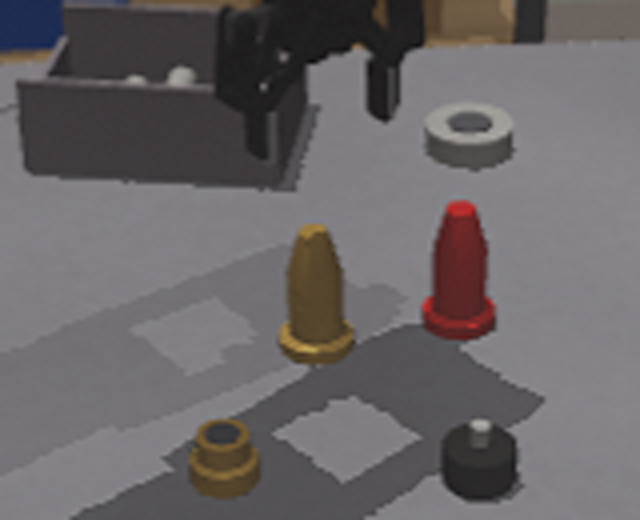

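The open jaws straddle the line above the nozzle, which is at crop (315,290), with the red one clear to the right at (460,270). I centre the tool, then descend.

```bash
python3 -m jog '0 10.5 -3 10 0 0 0; 0 0 0 0 0 0 0'; python3 plan.py 523.3 387.4 130 35
```

```text
clock: 1.4
eef_pos: [520.6, 388.6, 137.4]
tcp_rot: [-3.141, -0.001, 2.176]
contact_force: [-1.1, -1.3, -0.4]
opening: 1.003
clk 1.40 p [520.6 388.6 137.4] head 34.7 F [-1.1 -1.3 -0.4] open 1.003 j6 0.03
 left world [ 2.7 -1.2 -7.4] |7.9|
  row [-2.5  1.5  7.4] [-0.  -0.  -0.3]
```

```bash
python3 -m jog '0 -2.5 1.5 12 0 0 0; 0 0 0 15 0 0 0; 0 0 0 15 0 0 0; 0 0 0 0 0 0 0'; python3 plan.py 523.3 387.4 23 35
```

```text
clock: 1.73
eef_pos: [519.6, 391.9, 94.4]
tcp_rot: [3.139, -0.001, 2.183]
contact_force: [-0.8, 0.1, 0.1]
opening: 1.0
clk 1.73 p [519.6 391.9  94.4] head 35.1 F [-0.8  0.1  0.1] open 1.000 j6 0.03
 left world [  3.7  -4.5 -71.4] |71.7|
  row [-3.   0.1 35.9] [ 0.2 -0.1  0.1]
  row [-2.9  0.2 35.5] [0. 0. 0.]
```

```bash
python3 -m jog '0 -5.5 0.5 0 0.1 0 0; 0 0 0 0 0 0 0'; python3 plan.py 523.3 387.4 23 35 2; python3 -m jog '0 0 0 0 0 0 0';python3 plan.py 523.3 387.4 23 35 2
```

```text
clock: 1.9
eef_pos: [521.8, 388.6, 94.2]
tcp_rot: [-3.141, -0.001, 2.186]
contact_force: [-0.1, 0.3, -0.3]
opening: 1.002
clk 1.90 p [521.8 388.6  94.2] head 35.2 F [-0.1  0.3 -0.3] open 1.002 j6 0.02
 left world [  1.5  -1.2 -71.2] |71.2|
  row [-1.   0.3 36. ] [-0.  -0.1  0.2]
  row [-0.9  0.3 35.2] [ 0.  0. -0.]
clock: 1.98
eef_pos: [521.9, 389.0, 94.7]
tcp_rot: [3.141, -0.001, 2.186]
contact_force: [0.5, -0.5, 0.2]
opening: 1.002
clk 1.98 p [521.9 389.   94.7] head 35.3 F [ 0.5 -0.5  0.2] open 1.002 j6 0.02
 left world [  1.4  -1.6 -71.7] |71.8|
  row [-1.1  0.1 36. ] [ 0.  -0.1  0.3]
  row [-1.1  0.1 35.7] [-0.  0. -0.]
```

```bash
python3 -m jog '0 -2 0 15 0 0 0; 0 -0.5 0 18 0 0 0; 0 -0.5 0 18 0 0 0; 0 -0.5 0 12 0 0 0; 0 0 0 0 0 0 0'; python3 plan.py 523.3 387.4 23 35 2
```

```text
clock: 2.4
eef_pos: [527.5, 389.0, 35.6]
tcp_rot: [3.131, -0.002, 2.186]
contact_force: [-0.5, -0.0, 0.6]
opening: 1.004
clk 2.40 p [527.5 389.   35.6] head 35.3 F [-0.5 -0.   0.6] open 1.004 j6 0.02
 left world [ -4.2  -1.6 -12.6] |13.4|
  row [ 1.1 -4.5 12.6] [ 0.6 -0.1  0.3]
```

```bash
python3 -m jog '0 1 -4.5 4 0.6 0 0; 0 0 0 5 0 0 0; 0 0 0 0 0 0 0'; python3 plan.py 523.3 387.4 23 35 2
```

```text
clock: 2.65
eef_pos: [523.7, 387.8, 27.7]
tcp_rot: [3.141, -0.002, 2.186]
contact_force: [-1.0, -0.5, -0.8]
opening: 1.001
clk 2.65 p [523.7 387.8  27.7] head 35.3 F [-1.  -0.5 -0.8] open 1.001 j6 0.02
 left world [-0.4 -0.4 -4.7] |4.8|
  row [-0.1 -0.6  4.7] [ 0.1 -0.1  0.3]
```

```bash
python3 -m jog '0 0 -0.5 4.5 0 0 0; 0 0 0 0 0 0 0'; python3 plan.py 523.3 387.4 23 35 2
python3 - <<'E'
from h import *
cv2.imwrite("pics/a2.png",cv2.resize(optics.grab_frame("side")[90:220,180:340,::-1],None,fx=4,fy=4,interpolation=cv2.INTER_CUBIC))
E
```

```text
clock: 2.82
eef_pos: [523.8, 388.0, 24.0]
tcp_rot: [3.139, -0.002, 2.186]
contact_force: [-0.2, -0.5, 0.1]
opening: 1.0
clk 2.82 p [523.8 388.   24. ] head 35.3 F [-0.2 -0.5  0.1] open 1.000 j6 0.02
 left world [-0.5 -0.6 -1. ] |1.2|
  row [-0.2 -0.7  1. ] [ 0.1 -0.1  0.3]
```

View pics/a2.png

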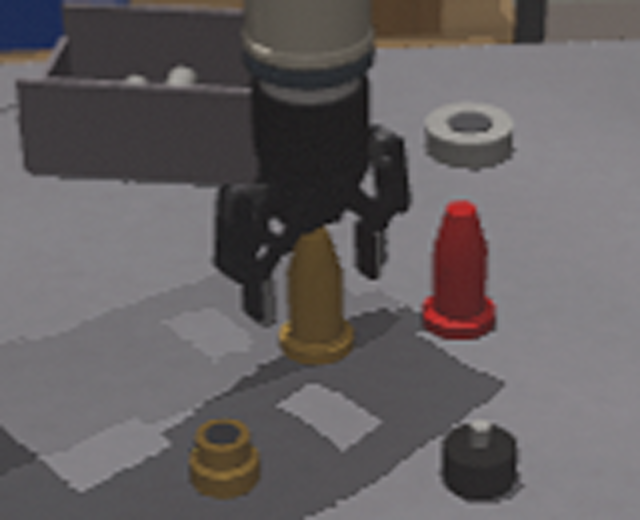

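The jaws are on either side of the barrel at crop (262,300) and (370,255), and the nozzle is still standing at (315,290). I close with 60 N.

```bash
python3 -m jog '100 0 0 0 0 0 0; 140 0 0 0 0 0 0; 255 0 0 0 0 0 0; 255 0 0 0 0 0 0; 255 0 0 0 0 0 0' 60;python3 -m jog '255 0 0 0 0 0 0; 255 0 0 0 0 0 0; 255 0 0 0 0 0 0'; python3 plan.py 523.3 387.4 23 35 2
python3 - <<'E'
from h import *
cv2.imwrite("pics/a3.png",cv2.resize(optics.grab_frame("side")[90:220,180:340,::-1],None,fx=4,fy=4,interpolation=cv2.INTER_CUBIC))
E
```

```text
clock: 3.28
eef_pos: [524.9, 388.8, 26.0]
tcp_rot: [3.136, -0.002, 2.186]
contact_force: [0.4, -0.3, -0.4]
opening: 0.424
clock: 3.53
eef_pos: [524.9, 388.7, 26.0]
tcp_rot: [3.136, -0.002, 2.186]
contact_force: [0.5, 0.3, 0.0]
opening: 0.428
clk 3.53 p [524.9 388.7  26. ] head 35.3 F [0.5 0.3 0. ] open 0.428 j6 0.02
 left world [-1.6 -1.3 -3. ] |3.6|
  row [-0.2 -2.   3. ] [ 0.3 -0.1  0.3]
```

View pics/a3.png

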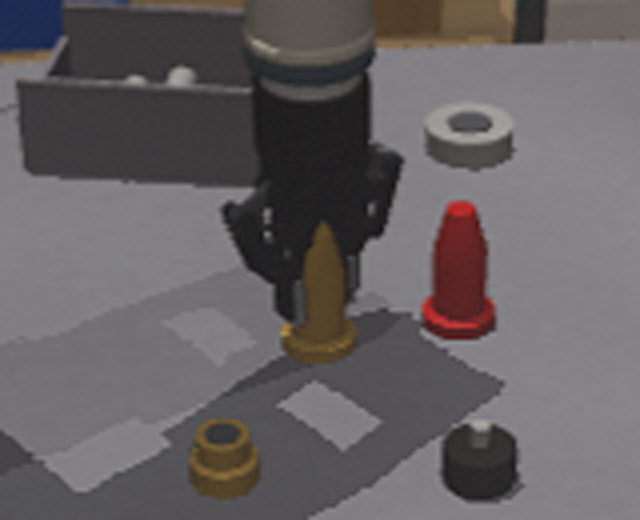

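```bash
python3 -m jog '255 0 0 -10 0 0 0; 255 0 0 -20 0 0 0; 255 0 0 -30 0 0 0; 255 0 0 -30 0 0 0; 255 0 0 -25 0 0 0'; python3 plan.py 543.8 -203.7 190 -80 5 36 6.8
python3 - <<'E'
from h import *
cv2.imwrite("pics/a4.png",cv2.resize(optics.grab_frame("side")[50:220,180:340,::-1],None,fx=3.5,fy=3.5,interpolation=cv2.INTER_CUBIC))
E
```

```text
clock: 4.0
eef_pos: [519.9, 384.8, 138.9]
tcp_rot: [-3.131, -0.002, 2.186]
contact_force: [0.3, -0.0, -1.0]
opening: 0.424
clk 4.00 p [519.9 384.8 138.9] head 35.3 F [ 0.3 -0.  -1. ] open 0.424 j6 0.02
 left world [  23.9 -588.5   51.1] |591.2|
  row [-30.1 -19.5  -3. ] [-0.   0.   6.8]
  row [-32.2 -15.8  -3. ] [-0.   0.   6.8]
  row [-33.8 -11.9  -3. ] [-0.   0.   6.8]
  row [-35.   -7.8  -3. ] [-0.   0.   6.8]
  row [-35.7  -3.6  -3.1] [-0.   0.   6.8]
```

View pics/a4.png

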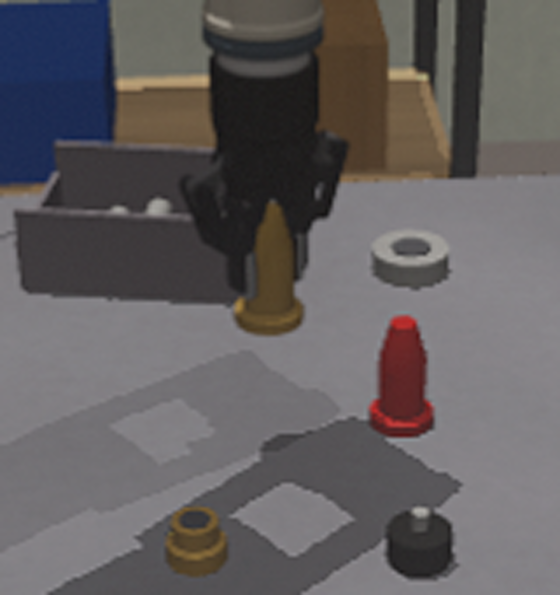

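The nozzle is lifted and held upright, foot at crop (268,310). I traverse to the station.

```bash
python3 -m jog '255 -20 -13 -10 0 0 4; 255 -28 -15 -10 0 0 6.5; 255 -31 -11 -10 0 0 6.5; 255 -32 -8 -6 0 0 6.5; 255 -33 -4 -3 0 0 6.5'; python3 plan.py 543.8 -203.7 190 -80 5 34 6.8
```

```text
clock: 4.47
eef_pos: [533.4, 234.2, 189.9]
tcp_rot: [3.137, -0.005, 1.652]
contact_force: [0.4, -0.7, -2.3]
opening: 0.422
clk 4.47 p [533.4 234.2 189.9] head 4.7 F [ 0.4 -0.7 -2.3] open 0.422 j6 0.33
 left world [ 1.040e+01 -4.379e+02  1.000e-01] |438.0|
  row [-33.9  -2.   -0.2] [-0.  -0.   6.8]
  row [-33.9   2.1  -0.2] [-0.  -0.   6.8]
  row [-33.5   6.1  -0.2] [-0.  -0.   6.8]
  row [-32.5  10.   -0.1] [-0.  -0.   6.8]
  row [-31.1  13.8  -0.1] [-0.  -0.   6.8]
```

```bash
python3 -m jog '255 -34 0 -2 0 0 6.8; 255 -34 4 -2 0 0 6.8; 255 -33 8 -2 0 0 6.8; 255 -32 12 -2 0 0 6.8; 255 -30 16 -2 0 0 6.8'; python3 plan.py 543.8 -203.7 190 -80 5 34 6.8
```

```text
clock: 4.88
eef_pos: [544.8, 56.6, 202.7]
tcp_rot: [3.139, -0.009, 1.03]
contact_force: [0.3, -0.0, -2.4]
opening: 0.426
clk 4.88 p [544.8  56.6 202.7] head -31.0 F [ 0.3 -0.  -2.4] open 0.426 j6 0.63
 left world [  -1.  -260.3  -12.7] |260.6|
  row [-29.2  17.4   1.4] [-0.  -0.1  6.8]
  row [-26.9  20.7   1.5] [-0.  -0.1  6.8]
  row [-24.3  23.7   1.5] [-0.  -0.1  6.8]
  row [-21.3  26.4   1.6] [-0.  -0.1  6.8]
  row [-18.   28.8   1.6] [-0.  -0.1  6.8]
```

```bash
python3 -m jog '255 -29 17.5 1.5 0 -0.1 6.8; 255 -27 20.5 1.5 0 -0.1 6.8; 255 -24.5 23.5 1.5 0 -0.1 6.8; 255 -21.5 26.5 1.5 0 -0.1 6.8; 255 -18 29 1.5 0 -0.1 6.8'; python3 plan.py 543.8 -203.7 180 -80 5 30 6.8
```

```text
clock: 5.3
eef_pos: [540.7, -121.9, 197.6]
tcp_rot: [3.14, -0.004, 0.406]
contact_force: [0.5, 0.6, -1.8]
opening: 0.423
clk 5.30 p [ 540.7 -121.9  197.6] head -66.7 F [ 0.5  0.6 -1.8] open 0.423 j6 0.94
 left world [  3.1 -81.8 -17.6] |83.8|
  row [-10.6  27.4   6.3] [ 0.  -0.1  6.8]
  row [-7.3 28.4  6.3] [ 0.  -0.1  6.5]
  row [-3.2 23.   5. ] [-0.  0. -0.]
```

```bash
python3 -m jog '255 -10.5 27.5 6 0 -0.1 6.8; 255 -7 22 4 0 -0.1 6.5; 255 -2 12 2 0 0 0; 255 0 0 0 0 0 0; 255 0 0 0 0 0 0'; python3 plan.py 543.8 -203.7 170 -80 5 30 6.8
```

```text
clock: 5.72
eef_pos: [539.4, -196.3, 186.6]
tcp_rot: [3.139, -0.002, 0.153]
contact_force: [-1.0, 0.2, -2.0]
opening: 0.427
clk 5.72 p [ 539.4 -196.3  186.6] head -81.2 F [-1.   0.2 -2. ] open 0.427 j6 1.07
 left world [  4.4  -7.4 -16.6] |18.7|
  row [ 3.2  7.9 16.7] [ 0.2 -0.1 -1.2]
```

```bash
python3 -m jog '255 3 8 12 0.2 -0.1 0; 255 0 0 15 0 0 0; 255 0 0 10 0 0 0; 255 0 0 0 0 0 0; 255 0 0 0 0 0 0'; python3 plan.py 543.8 -203.7 140 -80 2
python3 - <<'E'
from h import *
for n,(a,b,c,d) in(("side",(220,390,200,380)),("top",(130,280,330,470))):
  im=optics.grab_frame(n)[:,:,::-1]; cv2.imwrite(f"pics/b_{n}_raw.png",im)
  cv2.imwrite(f"pics/b_{n}.png",cv2.resize(im[a:b,c:d],None,fx=3.5,fy=3.5,interpolation=cv2.INTER_CUBIC))
E
```

```text
clock: 6.13
eef_pos: [545.3, -200.5, 147.4]
tcp_rot: [-3.14, -0.001, 0.166]
contact_force: [0.4, 0.3, -3.4]
opening: 0.425
clk 6.13 p [ 545.3 -200.5  147.4] head -80.5 F [ 0.4  0.3 -3.4] open 0.425 j6 1.05
 left world [-1.5 -3.2 -7.4] |8.2|
  row [-2.1  3.   7.4] [-0.1 -0.1 -0.5]
```

View pics/b_side.png

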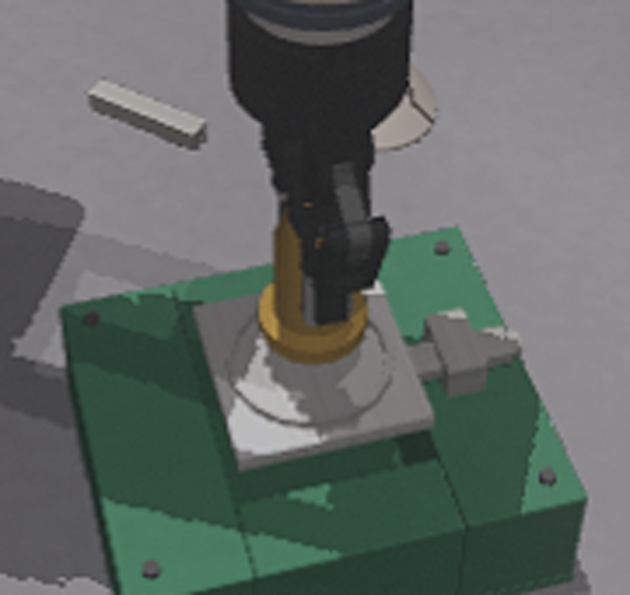

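View pics/b_top.png

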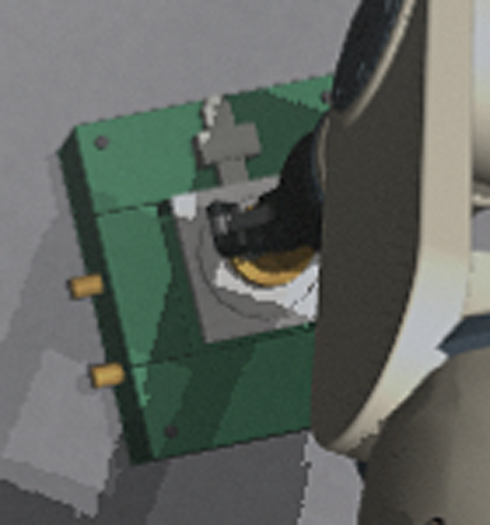

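Run:
```python
from h import *
c=np.array([545.3,-200.5]);zb=147.4-26
th=np.linspace(0,2*np.pi,72)
for z in(zb,zb+10):
  P=np.c_[c[0]+26*np.cos(th),c[1]+26*np.sin(th),0*th+z]
  for n,o in(("side",(200,220)),("top",(330,130))):
    q=(proj(n,P)-o+.5)*3.5-.5;print(n,"z%.0f"%z,q.min(0).round(0),q.max(0).round(0))
```

```text
side z121 [260. 282.] [370. 367.]
top z121 [225. 205.] [311. 289.]
side z131 [260. 268.] [371. 353.]
top z131 [230. 201.] [316. 286.]
```

The flange edges, side crop x 259–368 with the bottom at 362, match the prediction to about 2 mm. I centre and lower.

```bash
python3 -m jog '255 -2 4.5 5 0 0 0; 255 0 0 5 0 0 0; 255 0 0 0 0 0 0'; python3 plan.py 543.8 -204.7 128 -80 2
```

```text
clock: 6.48
eef_pos: [545.2, -205.6, 138.5]
tcp_rot: [-3.141, -0.004, 0.167]
contact_force: [-1.1, 0.1, -3.0]
opening: 0.422
clk 6.48 p [ 545.2 -205.6  138.5] head -80.4 F [-1.1  0.1 -3. ] open 0.422 j6 1.04
 left world [ -1.4   0.9 -10.5] |10.7|
  row [-1.2 -1.1 10.5] [-0.  -0.2 -0.4]
```

```bash
python3 -m jog '255 -1 -1 5 0 0 0; 255 0 0 4 0 0 0; 255 0 0 0 0 0 0'; python3 plan.py 543.8 -204.7 124 -80 2;  python3 -m jog '255 0 0 3 0 0 0; 255 0 0 0 0 0 0'; python3 plan.py 543.8 -204.7 124 -80 2
python3 - <<'E'
from h import *
for n,(a,b,c,d) in(("side",(220,390,200,380)),):
  im=optics.grab_frame(n)[:,:,::-1]
  cv2.imwrite(f"pics/c_{n}.png",cv2.resize(im[a:b,c:d],None,fx=3.5,fy=3.5,interpolation=cv2.INTER_CUBIC))
E
```

```text
clock: 6.73
eef_pos: [544.1, -205.0, 129.0]
tcp_rot: [3.142, -0.004, 0.166]
contact_force: [0.1, 0.4, -2.5]
opening: 0.425
clk 6.73 p [ 544.1 -205.   129. ] head -80.5 F [ 0.1  0.4 -2.5] open 0.425 j6 1.04
 left world [-0.3  0.3 -5. ] |5.1|
  row [-0.2 -0.4  5. ] [ 0.  -0.3 -0.5]
clock: 6.9
eef_pos: [543.9, -205.0, 125.5]
tcp_rot: [-3.141, -0.004, 0.166]
contact_force: [-1.1, 0.3, -2.9]
opening: 0.427
clk 6.90 p [ 543.9 -205.   125.5] head -80.5 F [-1.1  0.3 -2.9] open 0.427 j6 1.04
 left world [-0.1  0.3 -1.5] |1.6|
  row [-0.1 -0.3  1.5] [-0.  -0.2 -0.5]
```

View pics/c_side.png

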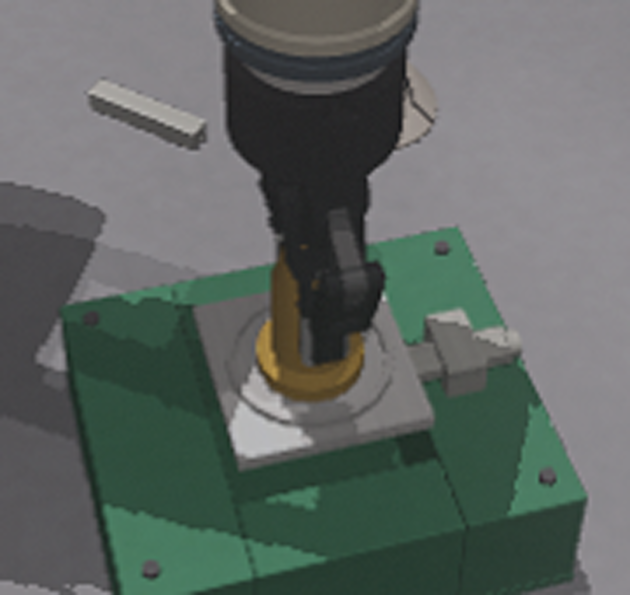

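The foot is centred inside the ring: both centres sit near (310,357). I press on down while watching the force.

```bash
python3 -m jog '255 0 0 3 0 0 0; 255 0 0 3 0 0 0; 255 0 0 0 0 0 0';  python3 -m jog '255 0 0 4 0 0 0; 255 0 0 0 0 0 0'; python3 plan.py 543.8 -204.7 96 -80 1
```

```text
clock: 7.2
eef_pos: [544.7, -205.2, 120.6]
tcp_rot: [3.141, -0.006, 0.166]
contact_force: [-1.6, 0.8, 0.6]
opening: 0.427
clock: 7.37
eef_pos: [544.8, -205.2, 117.5]
tcp_rot: [3.141, -0.006, 0.166]
contact_force: [-0.9, -0.5, 2.7]
opening: 0.431
clk 7.37 p [ 544.8 -205.2  117.5] head -80.5 F [-0.9 -0.5  2.7] open 0.431 j6 1.04
 left world [ -1.    0.5 -21.5] |21.6|
  row [-1.  -0.7 21.5] [ 0.  -0.3 -0.5]
```

```bash
python3 -m jog '255 0 0 4 0 0 0; 255 0 0 4 0 0 0; 255 0 0 0 0 0 0';  python3 -m jog '255 -1 0 4 0 -0.2 0; 255 0 0 3 0 0 0; 255 0 0 0 0 0 0'; python3 plan.py 543.8 -204.7 96 -80 1
```

```text
clock: 7.62
eef_pos: [544.9, -205.2, 111.1]
tcp_rot: [3.14, -0.006, 0.166]
contact_force: [-2.3, 0.4, 0.8]
opening: 0.428
clock: 7.87
eef_pos: [544.9, -205.2, 105.3]
tcp_rot: [3.14, -0.005, 0.166]
contact_force: [-1.8, -0.6, 4.2]
opening: 0.423
clk 7.87 p [ 544.9 -205.2  105.3] head -80.5 F [-1.8 -0.6  4.2] open 0.423 j6 1.04
 left world [-1.1  0.5 -9.3] |9.4|
  row [-1.  -0.7  9.3] [ 0.1 -0.3 -0.5]
```

```bash
python3 -m jog '255 0 0 3 0 0 0; 255 0 0 3 0 0 0; 255 0 0 0 0 0 0';  python3 -m jog '255 0 0 3 0 0 0; 255 0 0 0 0 0 0'; python3 plan.py 543.8 -204.7 96 -80 1
python3 - <<'E'
from h import *
for n,(a,b,c,d) in(("side",(220,390,200,380)),):
  im=optics.grab_frame(n)[:,:,::-1]
  cv2.imwrite(f"pics/d_{n}.png",cv2.resize(im[a:b,c:d],None,fx=3.5,fy=3.5,interpolation=cv2.INTER_CUBIC))
E
```

```text
clock: 8.12
eef_pos: [544.9, -205.2, 100.1]
tcp_rot: [3.14, -0.004, 0.166]
contact_force: [-0.8, -0.4, -1.3]
opening: 0.424
clock: 8.28
eef_pos: [545.0, -205.3, 97.6]
tcp_rot: [3.14, -0.005, 0.166]
contact_force: [-2.1, 1.0, 6.3]
opening: 0.423
clk 8.28 p [ 545.  -205.3   97.6] head -80.5 F [-2.1  1.   6.3] open 0.423 j6 1.04
 left world [-1.2  0.6 -1.6] |2.1|
  row [-1.1 -0.8  1.6] [ 0.1 -0.3 -0.5]
```

View pics/d_side.png

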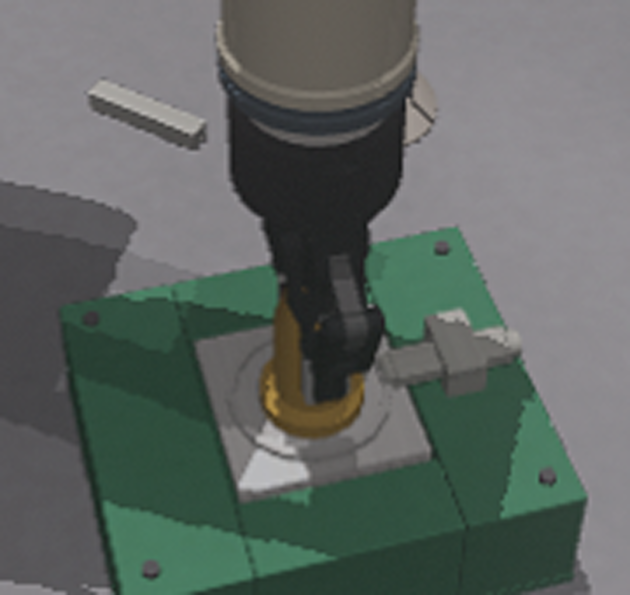

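The platform is nearly down and the bolt nose, at crop (385,362), appears to reach over the plate's edge. I push on to the bottom stop to be sure.

```bash
python3 -m jog '255 0 0 2 0 0 0; 255 0 0 0 0 0 0';  python3 -m jog '255 0 0 2 0 0 0; 255 0 0 0 0 0 0'; python3 -m jog '255 0 0 1.5 0 0 0; 255 0 0 0 0 0 0'; python3 plan.py 543.8 -204.7 96 -80 1
```

```text
clock: 8.5
eef_pos: [545.1, -205.3, 96.7]
tcp_rot: [3.14, -0.005, 0.166]
contact_force: [-3.1, 1.8, 5.9]
opening: 0.425
clock: 8.67
eef_pos: [545.0, -205.3, 95.5]
tcp_rot: [3.14, -0.005, 0.166]
contact_force: [-2.4, 1.0, 7.4]
opening: 0.427
clock: 8.83
eef_pos: [545.1, -205.3, 94.9]
tcp_rot: [3.14, -0.005, 0.166]
contact_force: [-2.8, 1.7, 6.8]
opening: 0.428
clk 8.83 p [ 545.1 -205.3   94.9] head -80.5 F [-2.8  1.7  6.8] open 0.428 j6 1.04
 left world [-1.3  0.6  1.1] |1.8|
  row [-1.2 -0.8 -1.1] [ 0.1 -0.3 -0.5]
```

```bash
python3 -m jog '255 0 0 2 0 0 0; 255 0 0 1 0 0 0';  python3 -m jog '255 0 0 2 0 0 0; 255 0 0 0 0 0 0'; python3 -m jog '255 0 0 2 0 0 0; 255 0 0 0 0 0 0'
python3 - <<'E'
from h import *
for n,(a,b,c,d) in(("side",(220,390,200,380)),):
  im=optics.grab_frame(n)[:,:,::-1]
  cv2.imwrite(f"pics/e_{n}.png",cv2.resize(im[a:b,c:d],None,fx=3.5,fy=3.5,interpolation=cv2.INTER_CUBIC))
E
```

```text
clock: 9.0
eef_pos: [545.1, -205.3, 93.9]
tcp_rot: [3.14, -0.005, 0.166]
contact_force: [-6.4, 3.8, 16.5]
opening: 0.425
clock: 9.17
eef_pos: [545.1, -205.3, 94.8]
tcp_rot: [3.14, -0.005, 0.166]
contact_force: [-3.9, 0.8, 6.5]
opening: 0.428
clock: 9.33
eef_pos: [545.0, -205.2, 94.5]
tcp_rot: [3.14, -0.005, 0.166]
contact_force: [-3.6, 1.8, 7.0]
opening: 0.424
```

View pics/e_side.png

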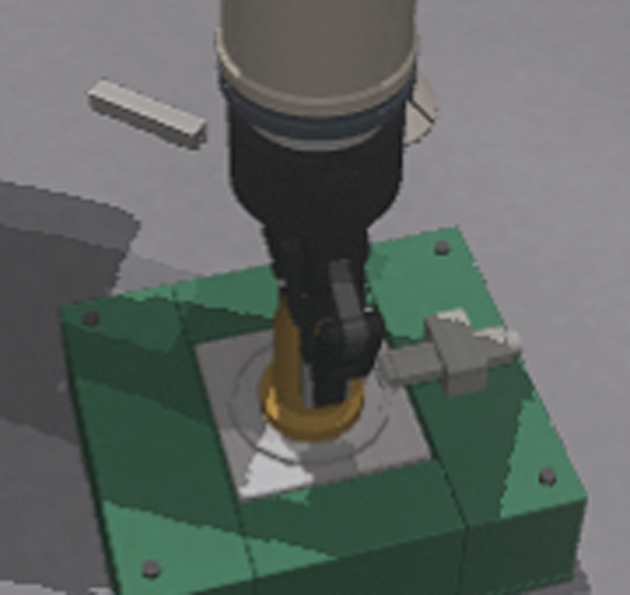

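The force rises and the TCP stays at 94.5, so the platform is at the bottom stop, and the bolt nose lies over the plate at crop (390,362). I ease up 4 mm so the plate settles on the bolt, then release.

```bash
python3 -m jog '255 0 0 -2.5 0 0 0; 255 0 0 -2 0 0 0; 255 0 0 0 0 0 0; 255 0 0 0 0 0 0'; python3 -m jog '150 0 0 0 0 0 0; 120 0 0 0 0 0 0; 90 0 0 0 0 0 0; 50 0 0 0 0 0 0; 0 0 0 0 0 0 0' 20; python3 -m jog '0 0 0 0 0 0 0; 0 0 0 0 0 0 0; 0 0 0 0 0 0 0; 0 0 0 0 0 0 0'
python3 - <<'E'
from h import *
for n,(a,b,c,d) in(("side",(220,390,200,380)),):
  im=optics.grab_frame(n)[:,:,::-1]
  cv2.imwrite(f"pics/f_{n}.png",cv2.resize(im[a:b,c:d],None,fx=3.5,fy=3.5,interpolation=cv2.INTER_CUBIC))
E
```

```text
clock: 9.72
eef_pos: [545.5, -205.4, 100.0]
tcp_rot: [3.139, -0.006, 0.166]
contact_force: [-1.1, 0.2, -1.8]
opening: 0.424
clock: 10.13
eef_pos: [546.0, -205.6, 99.2]
tcp_rot: [3.139, -0.007, 0.166]
contact_force: [-0.1, 0.1, -0.5]
opening: 0.911
clock: 10.47
eef_pos: [546.1, -205.7, 99.2]
tcp_rot: [3.139, -0.007, 0.166]
contact_force: [-0.1, -0.2, -0.4]
opening: 0.998
```

View pics/f_side.png

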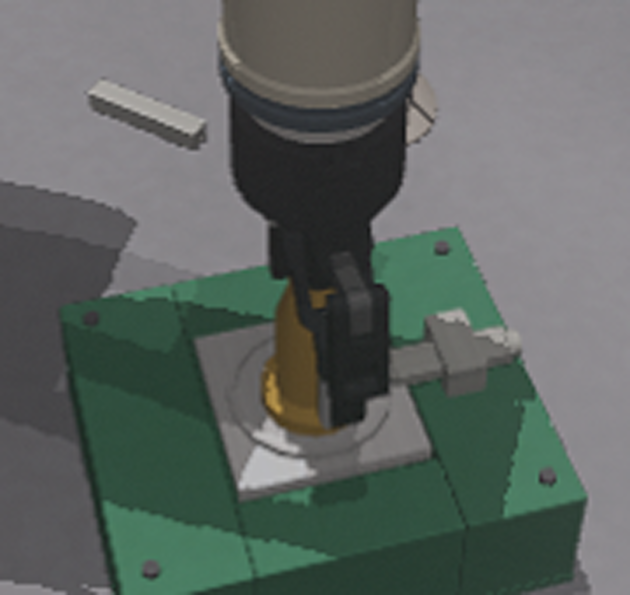

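The jaws are open, the plate is down under the bolt and the nozzle stands. I retreat straight up.

```bash
python3 -m jog '0 0 0 -8 0 -0.3 0; 0 0 0 -15 0 0 0; 0 0 0 -15 0 0 0; 0 0 0 0 0 0 0'; python3 plan.py 545 -205.2 230 -80 1
```

```text
clock: 10.85
eef_pos: [545.3, -205.4, 139.0]
tcp_rot: [3.14, 0.002, 0.166]
contact_force: [1.3, 0.2, 0.1]
opening: 1.003
clk 10.85 p [ 545.3 -205.4  139. ] head -80.5 F [1.3 0.2 0.1] open 1.003 j6 1.05
 left world [-0.3  0.2 91. ] |91.0|
  row [ -0.2  -0.  -36. ] [ 0.1  0.1 -0.5]
```

```bash
python3 -m jog '0 0 0 -20 0 0 0; 0 0 0 -25 0 0 0; 0 0 0 -30 0 0 0; 0 0 0 -30 0 0 0; 0 0 0 -20 0 0 0'; python3 -m jog '0 10 -25 0 0 0 0; 0 12 -32 0 0 0 0; 0 12 -32 0 0 0 0; 0 12 -32 0 0 0 0; 0 12 -32 0 0 0 0';python3 -m jog '0 12 -32 0 0 0 0; 0 12 -32 0 0 0 0; 0 12 -20 0 0 0 0; 0 0 0 0 0 0 0; 0 0 0 0 0 0 0'
python3 - <<'E'
from h import *
for n,(a,b,c,d) in(("side",(220,390,200,380)),("top",(130,280,330,470))):
  im=optics.grab_frame(n)[:,:,::-1]; cv2.imwrite(f"pics/g_{n}_raw.png",im)
  cv2.imwrite(f"pics/g_{n}.png",cv2.resize(im[a:b,c:d],None,fx=3.5,fy=3.5,interpolation=cv2.INTER_CUBIC))
E
```

```text
clock: 11.27
eef_pos: [542.5, -204.0, 264.3]
tcp_rot: [-3.139, 0.01, 0.166]
contact_force: [0.1, 0.7, -0.5]
opening: 0.995
clock: 11.68
eef_pos: [578.0, -45.4, 271.3]
tcp_rot: [3.136, -0.0, 0.156]
contact_force: [1.4, -0.7, -0.1]
opening: 1.001
clock: 12.1
eef_pos: [601.2, 54.3, 270.5]
tcp_rot: [3.138, -0.001, 0.162]
contact_force: [-0.4, 0.3, -0.4]
opening: 1.001
```

View pics/g_side.png

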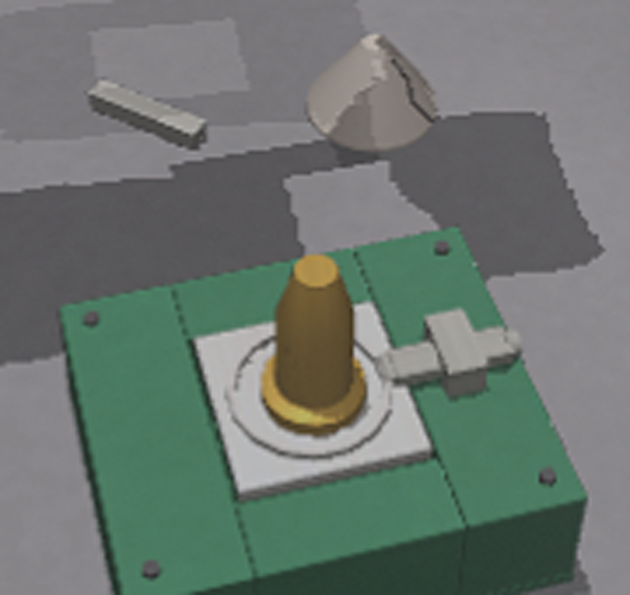

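View pics/g_top.png

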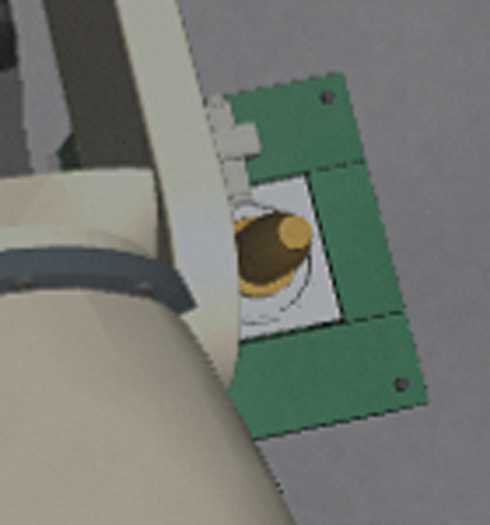

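The nozzle stands upright inside the ring, side crop foot (314,400), with the bolt nose over the plate at (390,365). I check the plate's height numerically.

Run:
```python
from h import *
for w,xy in(("near-left",(505.2,-258.9)),("near-right",(596.4,-243.9)),("far-left",(488.5,-164.9))):
  for z in(98,78,73,68): print(w,z,((proj("side",[*xy,z])[0]-(200,220)+.5)*3.5-.5).round(0))
print(r.sense()['qvel'].round(3))
```

```text
near-left 98 [239. 463.]
near-left 78 [240. 489.]
near-left 73 [240. 495.]
near-left 68 [240. 501.]
near-right 98 [433. 421.]
near-right 78 [431. 448.]
near-right 73 [430. 454.]
near-right 68 [429. 460.]
far-left 98 [193. 306.]
far-left 78 [194. 333.]
far-left 73 [194. 339.]
far-left 68 [195. 345.]
[-0.022 -0.005  0.003 -0.005  0.001 -0.001]
```

The observed corners, (240,491), (431,451) and (193,339), put the plate top at about 73–77 mm. That is a sink of about 21–25 mm, and it holds with the arm away.

```bash
python3 -m jog '0 0 0 0 0 0 0; 0 0 0 0 0 0 0'; python3 -c "
from rig import ticket
print(ticket.sign_off())"
```

```text
clock: 12.37
eef_pos: [600.6, 51.1, 270.5]
tcp_rot: [3.137, -0.0, 0.158]
contact_force: [-0.0, 0.7, -0.1]
opening: 1.003
the job is handed in; nothing more can be done
None
```

The brass nozzle is standing upright, foot down, in the platform's ring, and the platform is held down by the spring bolt. I gripped the nozzle by its barrel, centred it over the ring and pressed until the platform reached its bottom stop. That was about 29 mm of travel, with the reading peaking near 17 N. I then eased up, let go and moved the arm well clear, and handed the job in at 12.4 s.

**Last checks:** The last side picture shows the nozzle inside the ring and the bolt nose over the plate's edge. The plate top reads about 73–77 mm above the bench, against 98 mm raised and about 73 mm expected when caught. It stayed down with the arm away.

**Less certain:** The last top picture was partly blocked by the arm, so it only partly confirms this. The plate height comes from corner pixels read by eye, good to a few mm. No check failed outright.

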